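# Slide a test plate under a spring clip

### The arm

A 7-joint arm with a two-finger parallel gripper is mounted at the origin on a cart in front of the work surface, level with it; the furniture and walls round the work are solid. World frame = base frame: x ahead of the robot, y to its left, z up, the work surface at z = 0. Lengths are in m, angles in rad, forces in N, time in s.
With the tool pointing down it reaches from about 0.4 to 0.85 m from the base axis. Payload 4.5 kg.
Tool frame: the origin (TCP) lies midway between the tips of the shut fingers; the grasp point (between the pads) lies 19 mm behind it; z points along the fingers, y is the direction in which the jaws open and shut (so a half turn about z gives the same grasp; the last joint's range is limited). The gripper opens to 88 mm and grips with 3 to 60 N. Pads are 18 mm wide; open, the fingers measure 123 mm over their backs; the gripper's body (75 mm by 187 mm) begins 45 mm behind the grasp point.
Start: joints at [-1.214, 0.689, -0.195, 1.565, 0.157, 0.902, -0.215], TCP at [0.198, 0.593, 0.239] pointing down, gripper open.
Joint ranges: [-3.01, 3.01], [-0.46, 2.08], [-1.47, 1.51], [0.13, 2.56], [-1, 4.14], [0.04, 2.09], [-2.66, 2.66]. Speed limits (rad/s): [2.57, 2.57, 3.14, 3.14, 3.14, 3.14, 3.14].

### API

Orientations are given as a unit quaternion [x, y, z, w].
In Python, from plant import r gives the robot as it stands. The module is installed in compiled form; this text tells all that it offers.
- The arm moves only by the tool carry_out, never from a script. Its argument "commands" is a list of rows, each a list of 6 numbers: the shift along the tool's x, y, z in m, then the turn, a rotation vector about the tool's x, y, z in degrees. In form: [[dx, dy, dz, wx, wy, wz], ...]. A call has 1 to 12 rows; each row is the pose to reach, as a shift and turn from the pose commanded when the call began, along the tool's axes at that moment; what a row does not reach only later rows make up. A row lasts 1/10 s, in which the tool goes at most 50 mm and 8.59 degrees, less where a joint would pass 70% of its speed; a pose out of reach is approached as far as the arm can. A call with a gripper value outside its range is refused whole. "fingers" is the closure in counts, from 0 (fully open) to 255 (shut), set as the call begins (left out, the last holds). The fingers move at their own pace and stop on an object; "grip_force" is the grip in N (left out, the last holds). Time passes only in rows, so rows that repeat a pose let the fingers close. It gives the time, the measured TCP pose, the force and the opening at its end, in the units of the state.
- r.get_state(): the state, without advancing time (a new reading comes with each control period).
- r.snapshot(name): name is "scene" or "top" or "wrist"; returns a dict with "img" (384x512x3 uint8, blue, green, red), "intrinsics" (3x3 intrinsics, pixels), "extrinsics" (4x4, takes a point from camera to world coordinates); the wrist camera has in their place "tool_from_camera" (4x4, takes a point from camera to tool coordinates, whose origin is the TCP and whose axes are the flange's). Camera axes: x right, y down, z forward; pixel columns grow to the right and rows downward; lengths in m; the calibration is good to about 2 mm. The wrist camera is an equidistant fisheye: a pixel r from the principal point sees the ray r / f radians off the axis. A picture is of the moment at which its call begins: read the wrist's pose just before it. There is no depth.
- r.finish_job(): hands the job in, once; it reports no verdict.
Trained networks look in a picture, given as the dict that the camera call returned (one of the last four; its "shot" number tells which), for a name from the list of things; names that differ only in an ending like _2 or _b are one class to them, and where a whole thing is asked for, a point or a joint stands for the part that bears it (a point fixed in the world has none). Each returns a list of dicts, best first, with "p" (0 to 1); they miss things now and then, are a little off and sometimes report something else, mostly with a low value. They report only what shows in the picture. A call takes as long as a camera call.
- r.spot_in(picture, label): "xyz" ([x, y, z] in m, in world coordinates, good to about 4 mm: the middle of the surface that is visible of it).
- r.spot_point(picture, label): "xyz" ([x, y, z] in m, in world coordinates, good to about 4 mm: a listed point, or the origin of a listed thing).
The state is a dict: "clock": time; "q": joint angles; "qd": joint speeds; "joint_torque": joint torques, N m; "tool_pos": TCP position; "eef_rot": TCP orientation; "contact_force": force on the tool from outside, world axes, zero at the start; "moment": the same for the moment, N m; "opening": opening from 0.0 (shut) to 1.0 (fully open).
Only numpy, scipy, OpenCV 4.12 (cv2) and the standard library are available. Lean on these libraries where they do the work, as an engineer would, in place of code of your own. Each camera call takes 0.05 s, during which the arm holds its last target.

### The job

Load the brass test plate into the clip fixture with the fingertips only, without picking it up: press the orange bar of the spring clip down with one fingertip so that its jaw rises, and with the other fingertip push the plate along its channel beneath the jaw until it rests against the blue end stop, keeping the bar down the whole way. Then back off and let the clip close on the plate, leaving the other things on the table where they are.

Things in the scene. Friction and masses are not known exactly. Their poses are not given: they have to be found in the camera images.
- fixture: Clip fixture fixed to the table, dark steel base 170x136x4 mm (x -122..+48, y -72..+64 mm in its frame). Origin on the table, z up; +x is the way the plate is pushed. Orange bar on the +y side, channel and jaw on the -y side of a hinge pin that lies along x at y = 0, 24 mm up. Hinge lugs 10 mm wide in y, tops 29 mm up, stand at x = -100 and +26 mm.
- channel (a point): Centre line of the aluminium channel, on its floor, at fixture x = -60, y = -35 mm. The floor is 10 mm above the table, x from -118 to +44 mm. Blue side rails stand 6 mm above the floor, inner faces at y = -9 and -61 mm, from x = -102 to +38 mm.
- stop (a point): Middle of the foot of the blue end stop's near face, on the channel floor at fixture x = +30, y = -35 mm. The stop is 60 mm wide and stands 10 mm above the floor.
- clip: Spring clip, a seesaw; origin on the hinge pin at fixture x = 0, axes parallel to the fixture's when closed. Pressing the bar turns it about the fixture's -x axis, up to 0.40 rad, and raises the jaw; a spring closes it. Force on the bar's middle: 2 N at first, 6 N at 0.30 rad, 7 N at the end. The jaw blocks the plate when closed and clears it from 0.18 rad on.
- bar (a point): On top of the orange press bar, fixture x = -60, y = +36 mm. Flat strip, fixture x -116..+2 mm, y 18..56 mm; a fingertip may slide along it. Closed: slopes up outwards by 0.30 rad, this point 26 mm above the table. Turned 0.30 rad: level, top 15 mm above the table, lower than the plate's top (20 mm), so two fingertips at one height can press bar and push plate.
- jaw (a point): Underside of the jaw at its middle: an 8 mm thick steel roller along x, fixture x 0..20 mm, y = -35 mm. Its height above the table is 14 mm closed (4 mm over the channel floor), 20 mm resting on the plate, 24 mm with the bar pressed level.
- plate: Loose brass test plate, 60 mm (along x) x 48 x 10 mm, about 0.12 kg, lying flat in the channel before the jaw. Origin at the centre of its underside, x along the channel. Against the end stop its origin is at fixture x = 0; it starts 38 to 50 mm short of that.
- trial_block: Bystander: aluminium block with three brass trial masses, 32 x 56 x 27 mm, origin at the underside.
- gauge_rotor: Bystander: brass disc on a steel arbor, 28 x 76 x 28 mm, origin at the underside.
- screw_jar: Bystander: clear jar of screws with grey cap, 49 mm across, 58 mm tall, origin at the underside.
- caliper: Bystander: caliper lying flat, 64 x 170 x 12 mm, origin at the underside.
- oil_bottle: Bystander: yellow oil bottle with red spout, 38 mm across, 104 mm tall, origin at the underside.
- tape_roll: Bystander: roll of tape lying flat, 100 mm across, 18 mm tall, origin at the underside.
- eye_clip: Bystander: eye bolt in a zinc clip, 20 x 30 x 47 mm, origin at the underside.

How it is judged:
On the way, in this order (a step that is already met when the one before it is completed fails the run):
1. a finger holds the bar down so that the jaw is at least 21 mm above the table, while the plate is still outside the jaw (z of jaw in the frame of fixture above 0.021 m and contact force between the fingers and clip above 0.5 N and x of plate in the frame of fixture below -0.03 m), for 0.1 s.
2. with the bar still held down by a finger, the plate is beneath the jaw, within 4 mm of the end stop (z of jaw in the frame of fixture above 0.0205 m and contact force between the fingers and clip above 0.5 N and x of plate in the frame of fixture above -0.004 m), for 0.1 s.
At the end, for the whole second after the job is handed in: The plate lies flat in the channel against the end stop (within 4 mm), at rest, with the closed clip's jaw pressing on its top (over 1 N) (x of plate in the frame of fixture between -0.004 and 0.003 m and y of plate in the frame of fixture between -0.04 and -0.03 m and z of plate in the frame of fixture between 0.008 and 0.012 m and angle between plate's own z axis and vertical below 0.06 rad and z of jaw in the frame of fixture between 0.018 and 0.022 m and contact force between clip and plate above 1 N and linear speed of plate below 0.01 m/s); the robot touches nothing.
It fails at once if the plate is lifted or tipped (6 mm off the channel floor, or 0.2 rad) (z of plate in the frame of fixture above 0.016 m or angle between plate's own z axis and vertical above 0.2 rad).
It fails at once if the clip is let down on the plate before it is home (x of plate in the frame of fixture between -0.026 and -0.006 m and contact force between clip and plate above 1.5 N).
It fails at once if a bystander is moved by more than 30 mm (distance of any of trial_block, gauge_rotor, screw_jar, caliper, oil_bottle, tape_roll, eye_clip from where it was at the start of the episode above 0.03 m).
It also fails if it takes over 32 s, if anything falls off the work surface, if the arm or the gripper's body presses on something with over 40 N, if the wrist force passes 120 N, or if a joint passes its speed limit or range.

## Working session

There is one attempt and no reset: what is moved stays moved. The work goes in short steps, Python scripts to look and compute and a tool call to move; the robot and the scene stay as the last step left them, time stands still between calls to the robot, and variables do not carry over. Pictures are saved under pics/ and viewed, and the job is handed in when it is done.

Besides the shell and the picture viewer there is one more tool, called by a JSON object that holds its "name" and its "arguments". carry_out: Moves the arm, as the interface text tells. Its arguments: {"type":"object","properties":{"commands":{"type":"array","items":{"type":"array","items":{"type":"number"}}},"fingers":{"type":"number"},"grip_force":{"type":"number"}},"required":["commands"]}

```bash
mkdir -p pics; ls
cat > h.py <<'E'
import numpy as np, cv2
from plant import r
from scipy.spatial.transform import Rotation as R
np.set_printoptions(precision=4,suppress=True)
def snap(n,f):
    p=r.snapshot(n); cv2.imwrite('pics/'+f,p['img']); return p
E
python3 - <<'E'
from h import *
s=r.get_state(); print({k:np.round(v,4) for k,v in s.items()})
for n in ['scene','top']:
    p=snap(n,n+'1.png')
    for l in ['channel','stop','bar','jaw','plate','fixture','clip']:
        for o in r.spot_point(p,l)[:2]: print(n,l,np.round(o['xyz'],4),round(o['p'],2))
    print(p['extrinsics'])
    for l in ['trial_block','gauge_rotor','screw_jar','caliper','oil_bottle','tape_roll','eye_clip']:
        for o in r.spot_point(p,l)[:1]: print(n,l,np.round(o['xyz'],4),round(o['p'],2))
print(r.get_state()['clock'])
E
```

```text
pics
{'clock': np.float64(0.0), 'q': array([-1.2142,  0.6899, -0.1945,  1.5663,  0.1573,  0.9025, -0.2151]), 'qd': array([ 0.0003,  0.0006,  0.0011, -0.0005,  0.0006, -0.0009,  0.0015]), 'joint_torque': array([ -0.0002, -52.7555,  -1.2674, -15.3427,  -0.0527,   0.0065,
         0.0002]), 'tool_pos': array([0.1981, 0.5921, 0.2379]), 'eef_rot': array([ 0.1606,  0.987 , -0.0009, -0.0001]), 'contact_force': array([ 0.2939,  0.0046, -0.4847]), 'moment': array([-0.011 , -0.0567,  0.0285]), 'opening': np.float64(0.9982)}
scene channel [0.436  0.3008 0.0079] 0.92
scene stop [0.503  0.3504 0.009 ] 0.94
scene bar [0.3906 0.3639 0.024 ] 0.73
scene jaw [0.489  0.3406 0.0139] 0.65
scene jaw [ 0.494   0.1662 -0.0011] 0.38
scene plate [0.449  0.311  0.0125] 0.89
scene fixture [ 0.4614  0.364  -0.006 ] 0.72
scene clip [0.4606 0.3667 0.0245] 0.95
[[ 0.6715 -0.3573  0.6492  0.0261]
 [-0.7408 -0.3044  0.5988 -0.168 ]
 [-0.0163 -0.883  -0.4691  0.4576]
 [ 0.      0.      0.      1.    ]]
scene trial_block [ 0.4914  0.1653 -0.0029] 0.58
scene gauge_rotor [ 0.5766  0.2756 -0.0006] 0.73
scene screw_jar [0.
[... 170 characters left out ...]
.4295 0.3013 0.0089] 0.9
top stop [0.5041 0.3542 0.0081] 0.83
top bar [0.3901 0.3585 0.0225] 0.69
top jaw [0.4907 0.3441 0.01  ] 0.66
top plate [0.4426 0.3128 0.0095] 0.85
top fixture [0.4591 0.3622 0.0027] 0.76
top clip [0.4564 0.3616 0.0254] 0.65
[[-0.0037 -0.9937  0.1119  0.4623]
 [-1.      0.0039  0.0022  0.337 ]
 [-0.0027 -0.1119 -0.9937  0.886 ]
 [ 0.      0.      0.      1.    ]]
top trial_block [0.495  0.169  0.0013] 0.53
top gauge_rotor [ 0.575   0.2717 -0.0049] 0.71
top screw_jar [ 0.5015  0.5055 -0.0013] 0.66
top caliper [ 0.3803  0.5755 -0.0018] 0.62
top oil_bottle [ 0.5656  0.1549 -0.0011] 0.7
top tape_roll [0.7399 0.1954 0.0189] 0.89
top eye_clip [0.4414 0.1737 0.0038] 0.58
1.5
```

```bash
cat > fit.py <<'E'
from h import *
from scipy.optimize import least_squares
P={'channel':(-60,-35),'stop':(30,-35),'bar':(-60,36),'jaw':(10,-35),'fixture':(0,0),'clip':(0,0)}
M=[('channel',.436,.3008),('stop',.503,.3504),('bar',.3906,.3639),('jaw',.489,.3406),('fixture',.4614,.364),('clip',.4606,.3667),
('channel',.4295,.3013),('stop',.5041,.3542),('bar',.3901,.3585),('jaw',.4907,.3441),('fixture',.4591,.3622),('clip',.4564,.3616)]
def res(v):
    c,s=np.cos(v[2]),np.sin(v[2])
    o=[]
    for n,x,y in M:
        a,b=np.array(P[n])/1000
        o+= [v[0]+c*a-s*b-x, v[1]+s*a+c*b-y]
    return np.array(o)
f=least_squares(res,[.46,.36,.6],loss='soft_l1',f_scale=.003)
print(f.x,np.degrees(f.x[2])); print(res(f.x).reshape(-1,2)*1000)
c,s=np.cos(f.x[2]),np.sin(f.x[2])
for p in [(.449,.311),(.4426,.3128)]:
    d=np.array(p)-f.x[:2]; print('plate',c*d[0]+s*d[1],-s*d[0]+c*d[1])
E
python3 fit.py
```

```text
[0.4601 0.3643 0.6115] 35.03553273644081
[[-4.94    0.3765]
 [ 1.7516  2.4441]
 [-0.3    -4.589 ]
 [-0.6243  0.7624]
 [-1.3052  0.2794]
 [-0.5052 -2.4206]
 [ 1.56   -0.1235]
 [ 0.6516 -1.3559]
 [ 0.2     0.811 ]
 [-2.3243 -2.7376]
 [ 0.9948  2.0794]
 [ 3.6948  2.6794]]
plate -0.039671275225309256 -0.0372556484230387
plate -0.04387821894899124 -0.03210767556901421
```

View pics/top1.png

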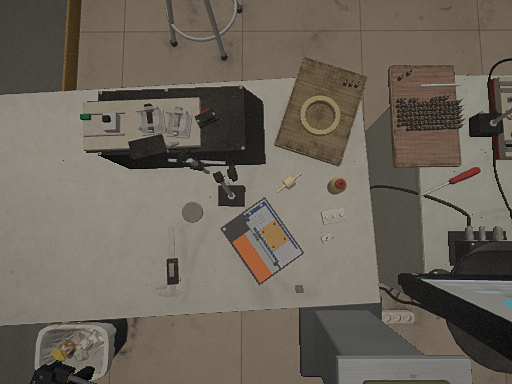

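View pics/scene1.png

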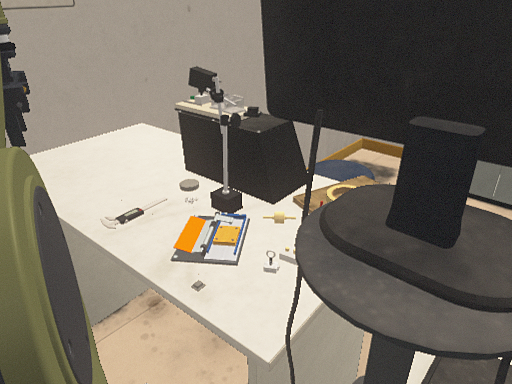

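```bash
cat >> h.py <<'E'
def proj(p,X):
    E=np.linalg.inv(np.array(p['extrinsics'])); X=np.atleast_2d(X); c=X@E[:3,:3].T+E[:3,3]; k=c@np.array(p['intrinsics']).T; return k[:,:2]/k[:,2:]
def fx(v,pts):
    pts=np.atleast_2d(pts)/1000.; c,s=np.cos(v[2]),np.sin(v[2])
    return np.c_[v[0]+c*pts[:,0]-s*pts[:,1],v[1]+s*pts[:,0]+c*pts[:,1],pts[:,2]]
B=[(-122,-72,4),(48,-72,4),(48,64,4),(-122,64,4)]
RAIL=[(-118,-61,10),(44,-61,10),(44,-9,10),(-118,-9,10)]
BAR=[(-116,18,20),(2,18,20),(2,56,32),(-116,56,32)]
STOP=[(30,-65,20),(30,-5,20)]
def plate(x): return [(x-30,-59,20),(x+30,-59,20),(x+30,-11,20),(x-30,-11,20)]
E
python3 - <<'E'
from h import *
import pickle
out={}
for n in ['top','scene']:
    p=snap(n,n+'2.png'); out[n]={k:p[k] for k in p}
pickle.dump(out,open('shots.pkl','wb'))
v=(.4601,.3643,.6115)
for n,(x0,y0,w,h,s) in {'top':(200,180,150,120,5),'scene':(150,190,130,90,6)}.items():
    p=out[n]; im=cv2.resize(p['img'][y0:y0+h,x0:x0+w],None,fx=s,fy=s,interpolation=cv2.INTER_CUBIC)
    for q,c in [(B,(0,255,0)),(RAIL,(255,0,255)),(BAR,(0,0,255)),(STOP,(255,255,0)),(plate(-42),(0,0,0))]:
        u=(proj(p,fx(v,q))-[x0,y0]+.5)*s
        cv2.polylines(im,[np.int32(u)],True,c,1)
    cv2.imwrite(f'pics/ov_{n}.png',im)
p=out['top'];print(p['intrinsics'],proj(p,[[0,0,0],[0,0,.5],[.3,.1,.3],[.2,.6,.2]]))
print(out['scene']['intrinsics'])
E
```

```text
[[352.5795   0.     262.3698]
 [  0.     352.5795 188.5992]
 [  0.       0.       1.    ]] [[407.625  425.8968]
 [624.2058 722.4599]
 [412.0049 329.9428]
 [121.8713 371.3772]]
[[358.2534   0.     257.6949]
 [  0.     358.2534 190.1725]
 [  0.       0.       1.    ]]
```

View pics/ov_top.png

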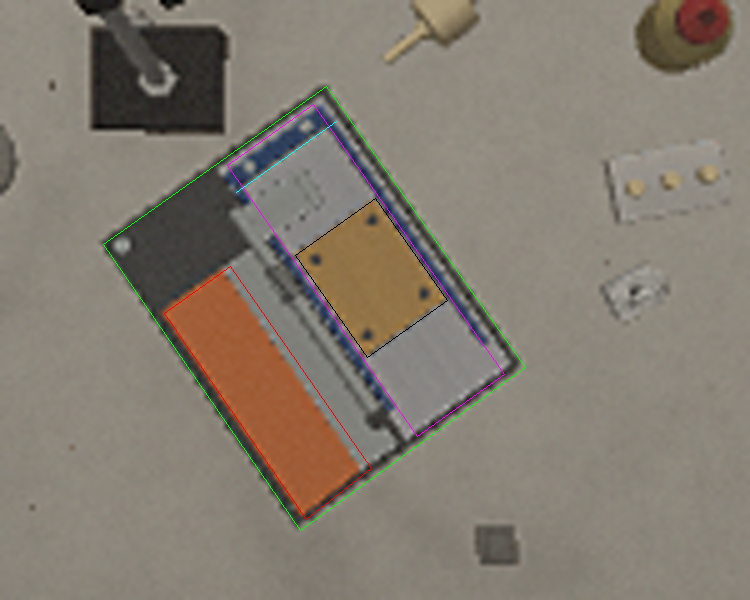

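View pics/ov_scene.png

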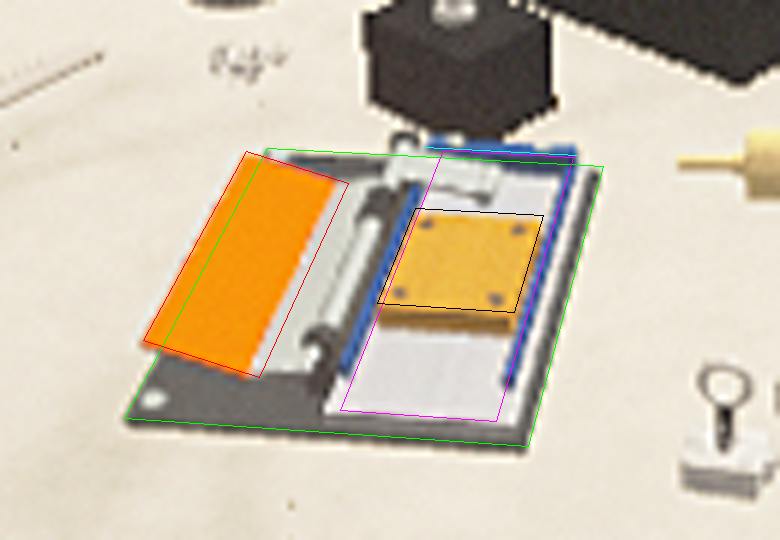

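```bash
cat >> h.py <<'E'
V=(.4601,.3643,.6115)
def cmd(X,tgtyaw=V[2]):
    # X fixture (mm) target of TCP, tool y along fixture +y
    s=r.get_state(); Rt=R.from_quat(s['eef_rot']); p=fx(V,[X])[0]
    c,sn=np.cos(tgtyaw),np.sin(tgtyaw)
    Rd=R.from_matrix(np.array([[-c,-sn,0],[-sn,c,0],[0,0,-1]]).T.T)
    print('clock',s['clock'],'tgt',p,'shift',Rt.inv().apply(p-s['tool_pos']),'rot',np.degrees((Rt.inv()*Rd).as_rotvec()),'F',s['contact_force'],'open',s['opening'],'pos',s['tool_pos'])
    d=s['tool_pos']-np.array([V[0],V[1],0]);print('fixture tcp',1000*np.array([c*d[0]+sn*d[1],-sn*d[0]+c*d[1],d[2]]))
E
python3 -c "
from h import *
cmd((-92,.5,100))"
```

```text
clock 1.6 tgt [0.3845 0.3119 0.1   ] shift [-0.2657 -0.2073  0.1387] rot [ -0.001   -0.0022 -53.5289] F [ 0.2955  0.0745 -0.3683] open 0.9998117067431077 pos [0.1982 0.5927 0.2387]
fixture tcp [-83.2792 337.37   238.7138]
```

{"name": "carry_out", "arguments": {"commands": [[-0.033, -0.026, 0, 0, 0, -8], [-0.066, -0.052, 0, 0, 0, -16], [-0.1, -0.078, 0, 0, 0, -24], [-0.133, -0.104, 0.02, 0, 0, -32], [-0.166, -0.13, 0.04, 0, 0, -40], [-0.2, -0.156, 0.06, 0, 0, -48], [-0.233, -0.182, 0.08, 0, 0, -53.5], [-0.2657, -0.2073, 0.11, 0, 0, -53.5], [-0.2657, -0.2073, 0.1387, 0, 0, -53.5], [-0.2657, -0.2073, 0.1387, 0, 0, -53.5], [-0.2657, -0.2073, 0.1387, 0, 0, -53.5]], "fingers": 100}}

```text
clock: 2.7
tool_pos: [0.3841, 0.313, 0.1004]
eef_rot: [-0.301, 0.954, 0.0, -0.0]
contact_force: [-0.6, 0.4, 0.2]
opening: 0.607
```

Run:
```python
from h import *
cmd((-92,.5,100))
import pickle
s=r.get_state()
p=snap('wrist','w1.png'); p2=snap('top','top3.png');p3=snap('scene','scene3.png')
pickle.dump((s,p,p2,p3),open('w1.pkl','wb'))
print(p['intrinsics'],p['tool_from_camera'])
a=cv2.resize(p2['img'][150:330,150:350],None,fx=3,fy=3,interpolation=cv2.INTER_CUBIC); cv2.imwrite('pics/top3c.png',a)
```

```text
clock 2.7 tgt [0.3845 0.3119 0.1   ] shift [ 0.0003 -0.0011  0.0004] rot [0.0509 0.0106 0.0408] F [-0.6056  0.3529  0.1771] open 0.6066959429360214 pos [0.3841 0.313  0.1004]
fixture tcp [-91.7047   1.6423 100.3893]
[[297.3186   0.     258.7409]
 [  0.     297.3186 192.3161]
 [  0.       0.       1.    ]] [[-0.0006 -0.9556 -0.2948  0.0768]
 [ 1.     -0.     -0.0018 -0.    ]
 [ 0.0017 -0.2948  0.9556 -0.145 ]
 [ 0.      0.      0.      1.    ]]
```

View pics/w1.png

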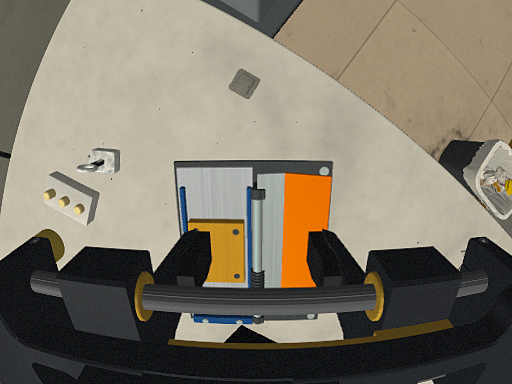

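View pics/scene3.png

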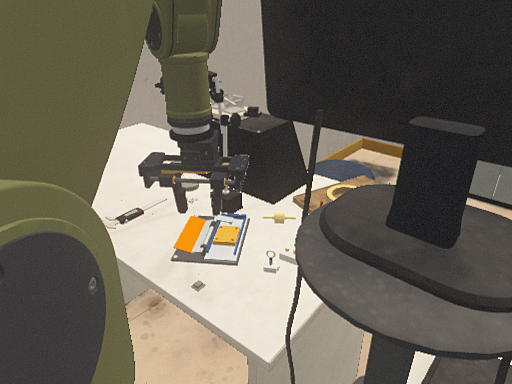

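View pics/top3c.png

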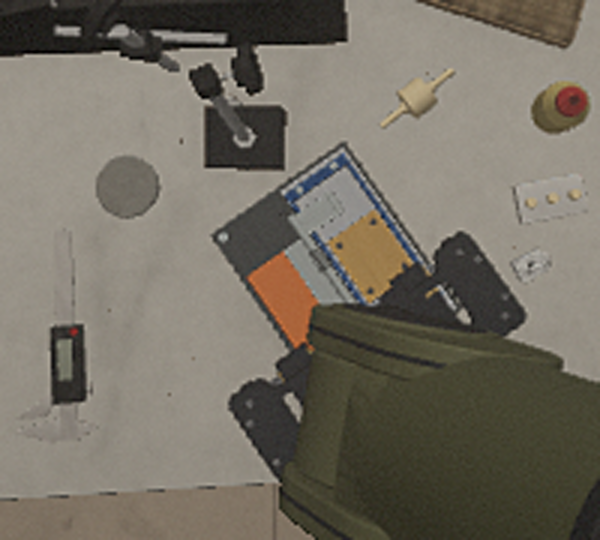

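```bash
cat >> h.py <<'E'
def wproj(p,s,X):
    T=np.array(p['tool_from_camera']); Rt=R.from_quat(s['eef_rot'])
    t=Rt.inv().apply(np.atleast_2d(X)-s['tool_pos']); c=(t-T[:3,3])@T[:3,:3]
    K=np.array(p['intrinsics']); rr=np.linalg.norm(c[:,:2],axis=1); th=np.arctan2(rr,c[:,2])
    return K[:2,2]+K[0,0]*(th/np.maximum(rr,1e-9))[:,None]*c[:,:2]
def dens(q,n=20):
    q=np.array(q,float); return np.vstack([q[i]+(q[(i+1)%len(q)]-q[i])*np.linspace(0,1,n)[:,None] for i in range(len(q))])
def wov(p,s,V,px,f,x0=150,y0=130,w=220,h=210,k=3):
    im=cv2.resize(p['img'][y0:y0+h,x0:x0+w],None,fx=k,fy=k,interpolation=cv2.INTER_CUBIC)
    for q,c in [(B,(0,255,0)),(RAIL,(255,0,255)),(BAR,(0,0,255)),(plate(px),(0,0,0))]:
        cv2.polylines(im,[np.int32((wproj(p,s,fx(V,dens(q)))-[x0,y0]+.5)*k)],True,c,1)
    Rt=R.from_quat(s['eef_rot']); g=s['opening']*44/1000
    for sg in (-1,1):
        t=np.array([(a,sg*(g+b),0) for a,b in [(-.009,0),(.009,0),(.009,.0175),(-.009,.0175)]])
        cv2.polylines(im,[np.int32((wproj(p,s,Rt.apply(t)+s['tool_pos'])-[x0,y0]+.5)*k)],True,(255,255,0),1)
    cv2.imwrite('pics/'+f,im)
E
python3 - <<'E'
from h import *
import pickle
s,p,_,_=pickle.load(open('w1.pkl','rb'))
wov(p,s,V,-42,'w1o.png')
E
```

```text
(no output)
```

View pics/w1o.png

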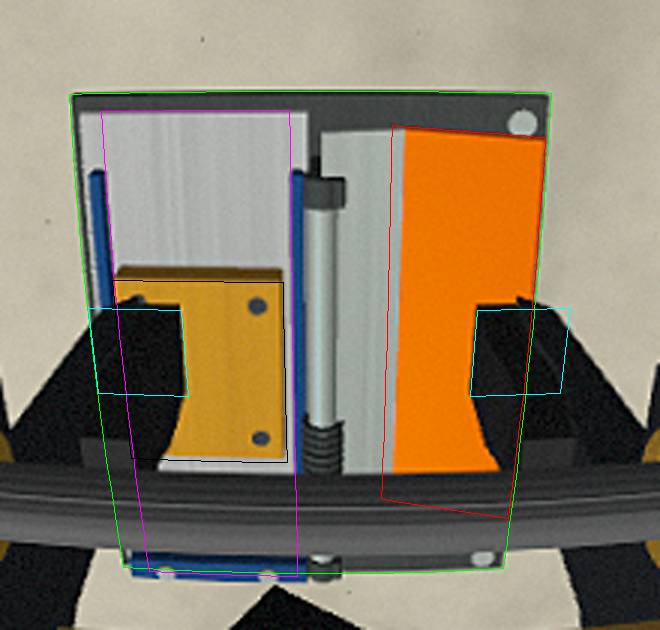

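{"name": "carry_out", "arguments": {"commands": [[0, 0, 0.035, 0, 0, 0], [0, 0, 0.06, 0, 0, 0], [0, 0, 0.07, 0, 0, 0], [0, 0, 0.07, 0, 0, 0]]}}

```text
clock: 3.25
tool_pos: [0.3839, 0.3125, 0.0298]
eef_rot: [-0.302, 0.953, -0.0, -0.0]
contact_force: [0.6, 0.1, 0.1]
opening: 0.61
```

Run:
```python
from h import *
cmd((-92,.5,14.5))
s=r.get_state()
p=snap('wrist','w2.png')
wov(p,s,V,-42,'w2o.png')
```

```text
clock 3.25 tgt [0.3845 0.3119 0.0145] shift [-0.0001 -0.0008  0.0153] rot [-0.0033 -0.0276  0.061 ] F [0.649  0.0934 0.0836] open 0.6101635100234052 pos [0.3839 0.3125 0.0298]
fixture tcp [-92.0703   1.3319  29.8462]
```

View pics/w2o.png

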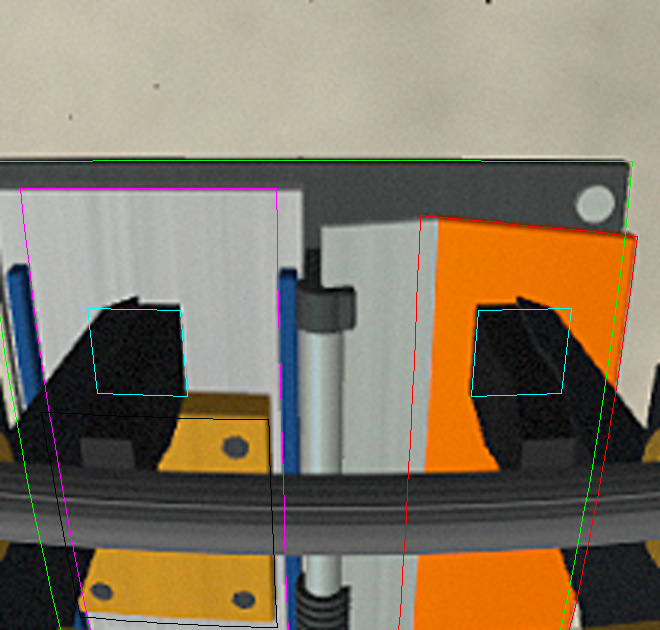

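{"name": "carry_out", "arguments": {"commands": [[0, 0, 0.004, 0, 0, 0], [0, 0, 0.008, 0, 0, 0], [0, 0, 0.012, 0, 0, 0], [0, -0.0005, 0.015, 0, 0, 0], [0, -0.0005, 0.015, 0, 0, 0], [0, -0.0005, 0.015, 0, 0, 0], [0, -0.0005, 0.015, 0, 0, 0]]}}

```text
clock: 4.0
tool_pos: [0.3857, 0.312, 0.0155]
eef_rot: [-0.3, 0.954, 0.0, 0.001]
contact_force: [-0.2, -0.9, 5.3]
opening: 0.608
```

Run:
```python
from h import *
cmd((-92,.5,14.5))
s=r.get_state(); print(s['moment'])
p=snap('wrist','w3.png')
wov(p,s,V,-42,'w3o.png')
p=snap('scene','s3.png')
cv2.imwrite('pics/s3c.png',cv2.resize(p['img'][180:280,140:280],None,fx=5,fy=5,interpolation=cv2.INTER_CUBIC))
```

```text
clock 4.0 tgt [0.3845 0.3119 0.0145] shift [0.0011 0.0006 0.001 ] rot [ 0.0125  0.1283 -0.0663] F [-0.2286 -0.8686  5.302 ] open 0.6084399789360302 pos [0.3857 0.312  0.0155]
fixture tcp [-90.9387  -0.1439  15.4856]
[ 0.2704 -0.1266 -0.0485]
```

View pics/w3o.png

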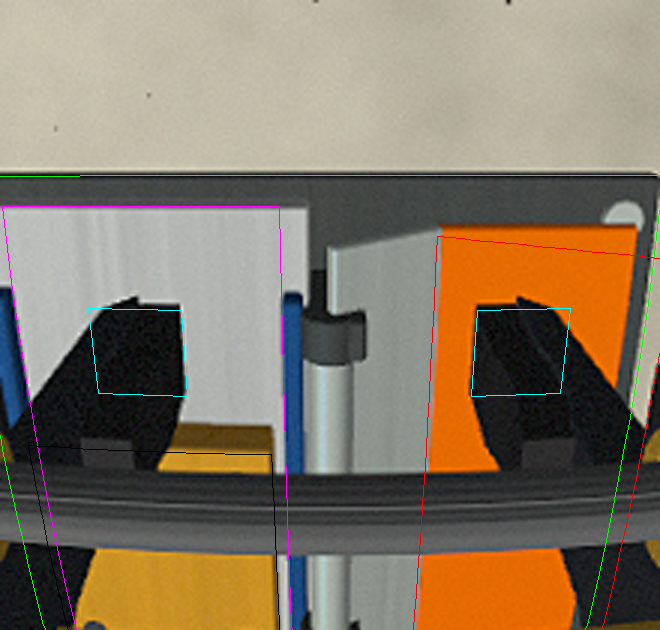

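View pics/s3c.png

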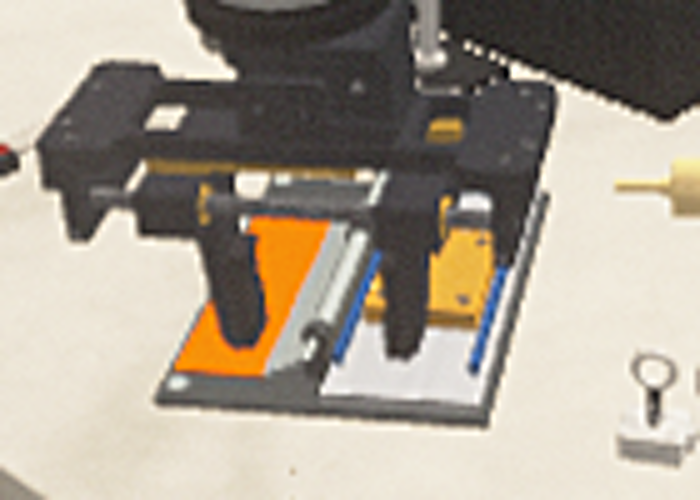

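{"name": "carry_out", "arguments": {"commands": [[-0.004, 0, 0.0005, 0, 0, 0], [-0.008, 0, 0.0005, 0, 0, 0], [-0.012, 0, 0.0005, 0, 0, 0], [-0.015, 0, 0.0005, 0, 0, 0], [-0.018, 0, 0.0005, 0, 0, 0], [-0.021, 0, 0.0005, 0, 0, 0], [-0.024, 0, 0.0005, 0, 0, 0], [-0.027, 0, 0.0005, 0, 0, 0], [-0.027, 0, 0.0005, 0, 0, 0], [-0.027, 0, 0.0005, 0, 0, 0]]}}

```text
clock: 5.1
tool_pos: [0.4046, 0.3244, 0.0144]
eef_rot: [-0.301, 0.954, -0.002, -0.002]
contact_force: [-3.9, -2.6, 7.1]
opening: 0.605
```

Run:
```python
from h import *
cmd((-39,.5,14.5))
s=r.get_state(); print(s['moment'])
p=snap('wrist','w4.png')
wov(p,s,V,-26,'w4o.png')
p=snap('scene','s4.png')
cv2.imwrite('pics/s4c.png',cv2.resize(p['img'][180:280,140:280],None,fx=5,fy=5,interpolation=cv2.INTER_CUBIC))
```

```text
clock 5.1 tgt [0.4279 0.3423 0.0145] shift [-0.0294  0.0013 -0.0002] rot [-0.1177 -0.3269  0.0149] F [-3.937  -2.6364  7.0948] open 0.605106213859713 pos [0.4046 0.3244 0.0144]
fixture tcp [-68.4007  -0.7997  14.4339]
[-0.5734  1.0435  0.1669]
```

View pics/w4o.png

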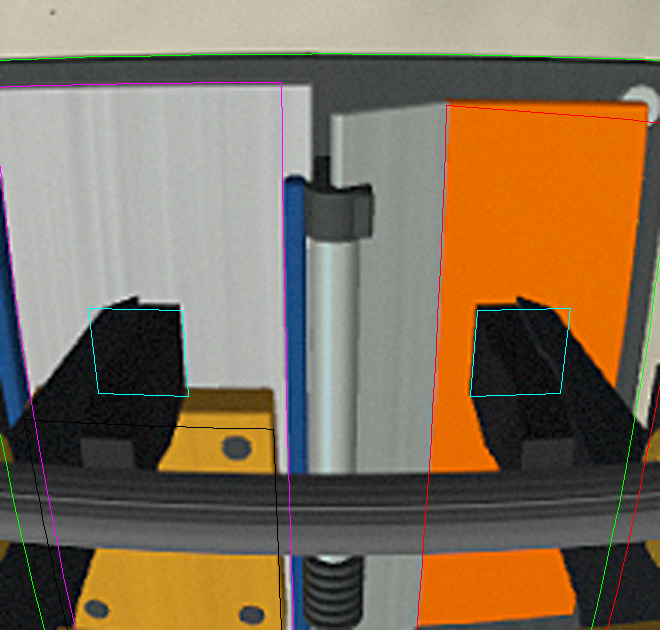

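View pics/s4c.png

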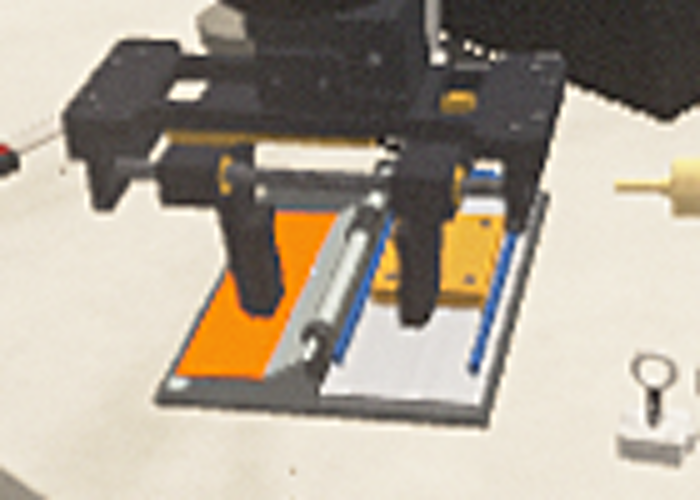

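{"name": "carry_out", "arguments": {"commands": [[-0.003, 0.0005, 0, 0, 0, 0], [-0.006, 0.0005, 0, 0, 0, 0], [-0.009, 0.001, 0, 0, 0, 0], [-0.012, 0.001, 0, 0, 0, 0], [-0.015, 0.001, 0, 0, 0, 0], [-0.018, 0.001, 0, 0, 0, 0], [-0.021, 0.001, 0, 0, 0, 0], [-0.024, 0.001, 0, 0, 0, 0], [-0.026, 0.001, 0, 0, 0, 0], [-0.026, 0.001, 0, 0, 0, 0], [-0.026, 0.001, 0, 0, 0, 0]]}}

```text
clock: 6.3
tool_pos: [0.4252, 0.34, 0.0143]
eef_rot: [-0.301, 0.954, -0.002, -0.003]
contact_force: [-4.1, -3.5, 8.2]
opening: 0.611
```

Run:
```python
from h import *
cmd((-39,.5,14.5))
s=r.get_state(); print(s['moment'])
p=snap('wrist','w5.png')
wov(p,s,V,0,'w5o.png')
```

```text
clock 6.3 tgt [0.4279 0.3423 0.0145] shift [-0.0035  0.0003 -0.0002] rot [-0.1245 -0.3467  0.0097] F [-4.0656 -3.5133  8.2152] open 0.6105044345730974 pos [0.4252 0.34   0.0143]
fixture tcp [-42.5077   0.1498  14.3385]
[-0.5833  1.0704  0.1347]
```

View pics/w5o.png

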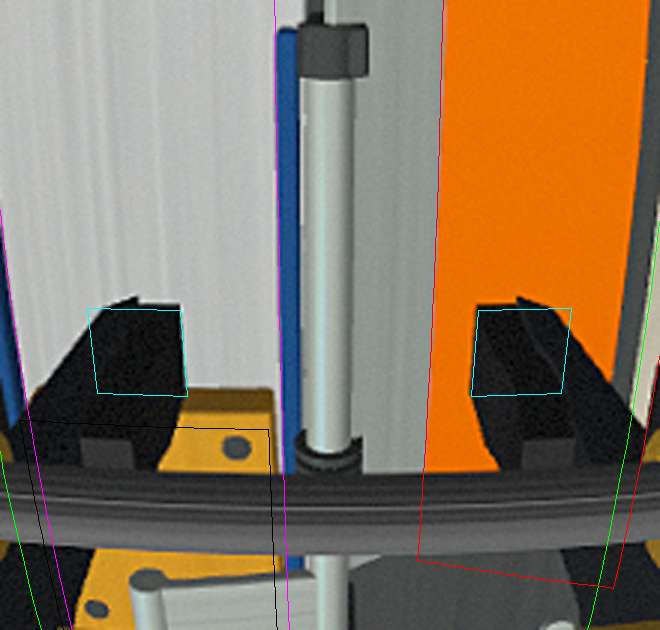

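{"name": "carry_out", "arguments": {"commands": [[-0.001, 0, 0, 0, 0, 0], [-0.002, 0, 0, 0, 0, 0], [-0.003, 0, 0, 0, 0, 0], [-0.004, 0, 0, 0, 0, 0], [-0.005, 0, 0, 0, 0, 0], [-0.005, 0, 0, 0, 0, 0], [-0.005, 0, 0, 0, 0, 0]]}}

```text
clock: 7.05
tool_pos: [0.4276, 0.3416, 0.0142]
eef_rot: [-0.301, 0.954, -0.003, -0.004]
contact_force: [-7.4, -5.4, 10.2]
opening: 0.608
```

Run:
```python
from h import *
cmd((-39,.5,14.5))
s=r.get_state(); print(s['moment'])
```

```text
clock 7.05 tgt [0.4279 0.3423 0.0145] shift [-0.0006  0.0004 -0.0003] rot [-0.1682 -0.5639  0.0065] F [-7.4304 -5.3891 10.1987] open 0.6079083175426232 pos [0.4276 0.3416 0.0142]
fixture tcp [-39.6461   0.1194  14.1966]
[-1.0049  1.7551  0.0228]
```

{"name": "carry_out", "arguments": {"commands": [[-0.001, 0, 0, 0, 0, 0], [-0.002, 0, 0, 0, 0, 0], [-0.003, 0, 0, 0, 0, 0], [-0.003, 0, 0, 0, 0, 0], [-0.003, 0, 0, 0, 0, 0]]}}

```text
clock: 7.55
tool_pos: [0.4278, 0.3418, 0.0141]
eef_rot: [-0.301, 0.954, -0.004, -0.006]
contact_force: [-13.1, -7.0, 14.2]
opening: 0.607
```

Run:
```python
from h import *
cmd((-39,.5,14.5))
s=r.get_state(); print(s['moment'])
p=snap('wrist','w6.png')
wov(p,s,V,0,'w6o.png')
p=snap('top','t6.png')
cv2.imwrite('pics/t6c.png',cv2.resize(p['img'][180:300,200:350],None,fx=5,fy=5,interpolation=cv2.INTER_CUBIC))
```

```text
clock 7.55 tgt [0.4279 0.3423 0.0145] shift [-0.0004  0.0004 -0.0004] rot [-0.2273 -0.8445  0.0038] F [-13.1175  -7.0459  14.1904] open 0.6067775113424009 pos [0.4278 0.3418 0.0141]
fixture tcp [-39.4058   0.0996  14.0788]
[-1.5571  2.6087 -0.1795]
```

View pics/t6c.png

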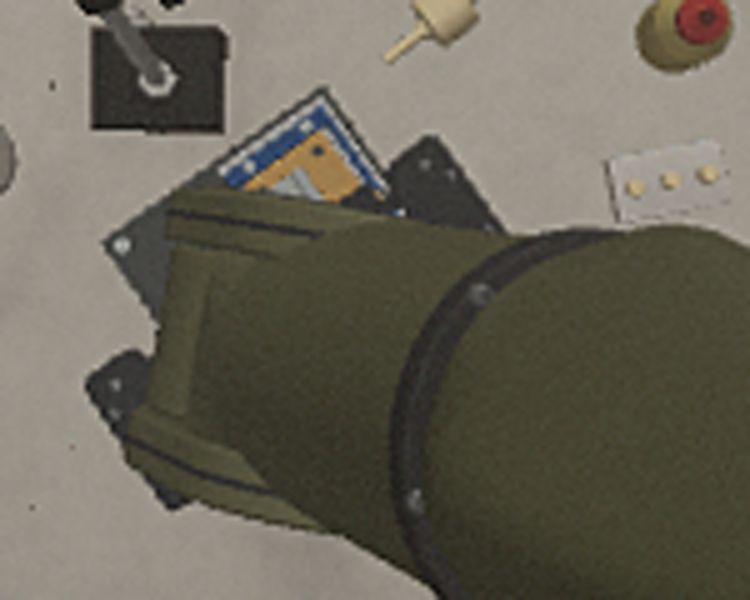

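View pics/w6o.png

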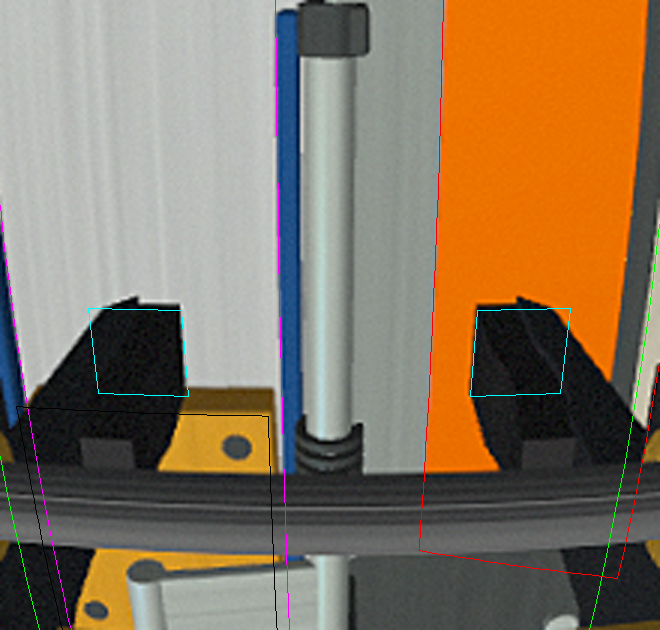

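{"name": "carry_out", "arguments": {"commands": [[0.002, 0, 0, 0, 0, 0], [0.004, 0, 0, 0, 0, 0], [0.006, 0, 0, 0, 0, 0], [0.009, 0, 0, 0, 0, 0], [0.012, 0, 0, 0, 0, 0], [0.015, 0, 0, 0, 0, 0], [0.018, 0, 0, 0, 0, 0], [0.018, 0, 0, 0, 0, 0], [0.018, 0, 0, 0, 0, 0]]}}

```text
clock: 8.55
tool_pos: [0.4215, 0.339, 0.0155]
eef_rot: [-0.3, 0.954, 0.002, 0.002]
contact_force: [2.1, 1.7, 5.0]
opening: 0.608
```

Run:
```python
from h import *
cmd((-39,.5,14.5))
s=r.get_state()
p=snap('wrist','w7.png')
wov(p,s,V,0,'w7o.png')
```

```text
clock 8.55 tgt [0.4279 0.3423 0.0145] shift [-0.0071 -0.0009  0.001 ] rot [ 0.0868  0.3269 -0.0782] F [2.1093 1.6553 5.0202] open 0.6083340793137493 pos [0.4215 0.339  0.0155]
fixture tcp [-46.1166   1.4085  15.4952]
```

View pics/w7o.png

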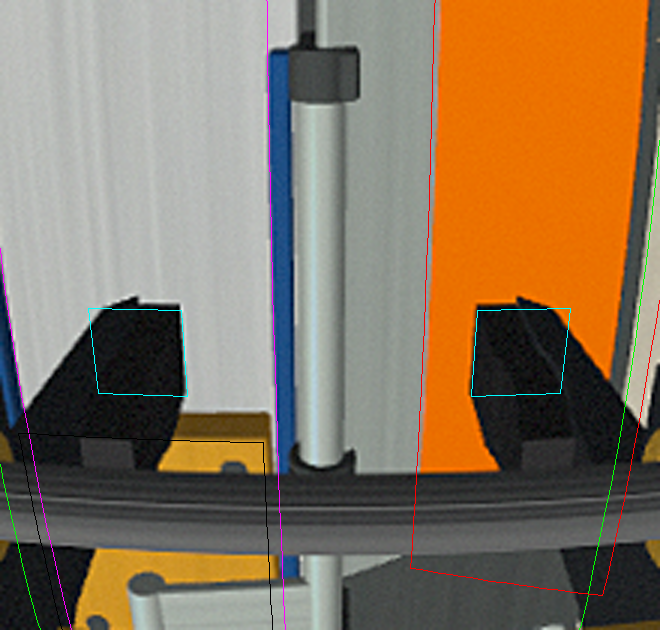

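{"name": "carry_out", "arguments": {"commands": [[0, 0, -0.002, 0, 0, 0], [0, 0, -0.004, 0, 0, 0], [0, 0, -0.006, 0, 0, 0], [0, 0, -0.01, 0, 0, 0], [0, 0, -0.016, 0, 0, 0], [0, 0, -0.03, 0, 0, 0], [0.02, 0, -0.06, 0, 0, 0], [0.04, 0, -0.1, 0, 0, 0], [0.06, 0, -0.13, 0, 0, 0], [0.06, 0, -0.13, 0, 0, 0], [0.06, 0, -0.13, 0, 0, 0]]}}

```text
clock: 9.7
tool_pos: [0.3704, 0.3021, 0.1449]
eef_rot: [-0.301, 0.954, -0.0, 0.0]
contact_force: [-0.4, 0.9, -0.0]
opening: 0.612
```

Run:
```python
from h import *
cmd((-39,.5,14.5))
s=r.get_state()
p=snap('wrist','w8.png')
wov(p,s,V,0,'w8o.png',k=3)
p=snap('scene','s8.png')
cv2.imwrite('pics/s8c.png',cv2.resize(p['img'][180:280,140:280],None,fx=5,fy=5,interpolation=cv2.INTER_CUBIC))
```

```text
clock 9.7 tgt [0.4279 0.3423 0.0145] shift [-0.0701  0.      0.1305] rot [-0.0253  0.0283 -0.0305] F [-0.3878  0.911  -0.0242] open 0.6116690913163297 pos [0.3704 0.3021 0.1449]
fixture tcp [-109.2085    0.5766  144.9414]
```

View pics/w8o.png

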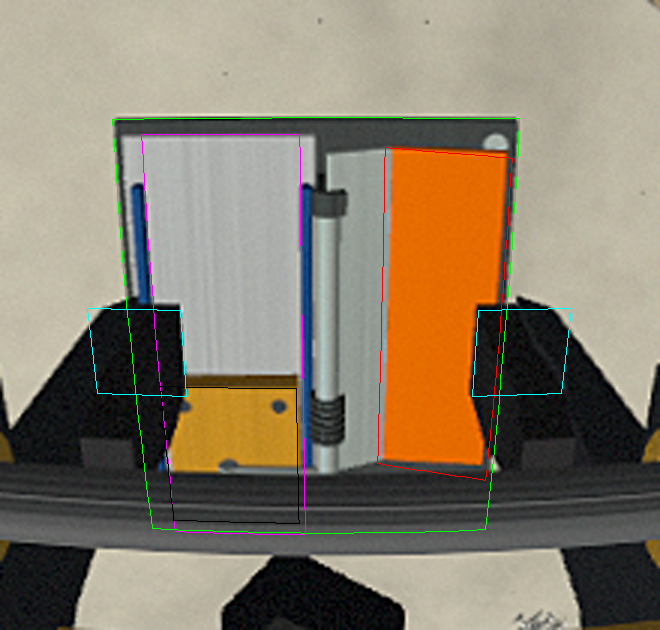

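View pics/s8c.png

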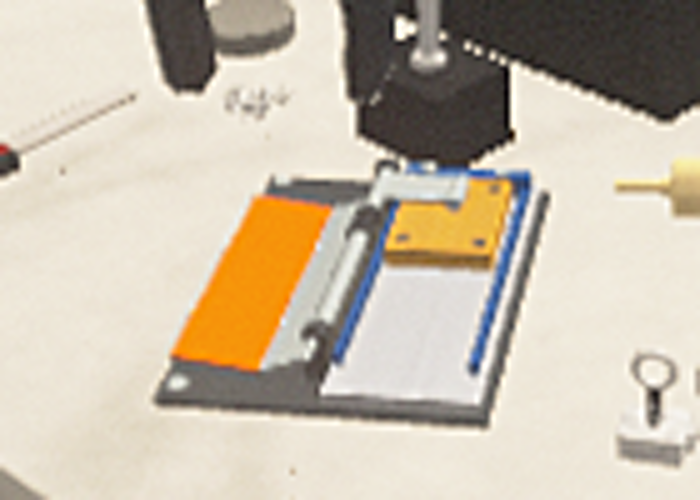

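Plate is home against the stop (its edges match the x = 0 overlay), the jaw rests on it, and the gripper is clear. Handing in.

```bash
python3 -c "
from plant import r
print(r.finish_job(), r.get_state()['clock'])"
```

```text
the job is handed in; nothing more can be done
the job is handed in; nothing more can be done
```

The plate is loaded in the clip fixture, and I handed the job in a little after 9.7 s on the robot's clock (limit 32 s). The hand-in reports no verdict, so what follows rests on my own checks.

- **What I did:** One fingertip pressed the orange bar down to about level, with the tip 14–15.5 mm above the table and 5–8 N on it while sliding. The other fingertip pushed the plate along the channel to the blue stop. I then slid the tool back about 7 mm with the bar still held, and lifted straight up so the clip closed on the plate.
- **Stop contact:** The last 3 mm of commanded push moved the tool only 0.2 mm, while the horizontal force rose from about 9 to 15 N.
- **Final pictures:** In the wrist view the plate's near edge lies on the outline drawn for the home position. The scene view shows the jaw on the plate.
- **Robot clear:** The tool ended 145 mm above the table with about 1 N on the force reading, similar to its free-air readings.

I could not measure the jaw's pressing force or its height directly; I read them only from the pictures. I did not re-measure the bystanders afterwards. The wrist force stayed in line with the bar and plate contacts alone. No check failed or disagreed.

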